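Hang the slide tray on its drip stand

TASK

Take the slide tray with the blue handle and hang it on the steel drip stand: both upright pins through its two holes, lowered all the way until it lies level on both black collars before you let go. Leave the tray with the yellow handle, whose holes are too close together for the stand, where it is.

Things in the scene. Friction and masses are not known exactly. Their poses are not given: they have to be found in the camera images.
- blue_tray_grip (a point): tray to hang: white plate 150 (x) x 92 (y) x 6 mm, 150 g, flat on the worktop, two 30 mm through holes at x = -55 and +55, y = 0, and an upright blue grip fin in the middle, 34 mm along x, 16 mm thick in y, top 58 mm above the plate's underside. This point: mid-fin, 36 mm above the underside; x along the long side through both holes, z up. Either way round fits.
- stand_seat (a point): mid-point between the two pins at the collars' tops, 50 mm above the worktop. Fixed stand: steel pan 170 x 110 x 12 mm, posts at x = -55 and +55 mm, each with a black collar 44 mm wide (top at this height) and above it a brass pin 10 mm thick, 38 mm tall, tip tapered. x runs from pin to pin, z up. The hung tray's underside lies on the collars: its grip point is then 36 mm above this one.
- yellow_tray_grip (a point): wrong tray, to be left alone: the same plate and fin, but the fin yellow and the holes at x = -38 and +38 mm. This point: mid-fin, 36 mm above the plate's underside; axes as for the blue one.

How it is judged:
By the outcome, as a careful person would: the job done as asked, in the order asked, and still so for the second after the job is handed in, with the robot touching nothing.
It also fails if it takes over 35 s, if anything falls off the work surface, if the arm or the gripper's body presses on something with over 40 N, if the wrist force passes 120 N, or if a joint passes its speed limit or range.

ROBOT

A 6-joint arm with a two-finger parallel gripper is mounted at the origin on a cart in front of the work surface, level with it; the furniture and walls round the work are solid. World frame = base frame: x ahead of the robot, y to its left, z up, the work surface at z = 0. Lengths are in mm, angles in rad, forces in N, time in s.
With the tool pointing down it reaches from about 350 to 875 mm from the base axis. Payload 4.2 kg.
Tool frame: the origin (TCP) lies midway between the tips of the shut fingers; the grasp point (between the pads) lies 19 mm behind it (tcp_to_grasp is the distance from the TCP to the grasp point, in mm); z points along the fingers, y is the line along which they close (so a half turn about z gives the same grasp; the last joint's range is limited). The gripper opens to 85 mm and grips with 20 to 120 N. Pads are 22 mm wide; open, the fingers measure 114 mm over their backs; the gripper's body (76 mm by 85 mm) begins 54 mm behind the grasp point. The pads swing forward as they close: fully open they stand 13 mm farther back than shut.
Start: joints at [1.607, 0.385, 0.008, 0, -1.194, -0.259], TCP at [138.069, 609.538, 231.312] pointing down, gripper open.
Joint ranges: [-3.14, 3.14], [-1.21, 2.06], [-1.07, 1.41], [-3.16, 2.05], [-2.99, -0.16], [-3.1, 3.1]. Speed limits (rad/s): [2.79, 2.79, 3.14, 3.14, 3.14, 3.14].

INTERFACE

Orientations are given as a unit quaternion [x, y, z, w].
In Python, from bench import read_state, get_image, job_done, tcp_to_grasp gives the robot as it stands.
- The arm moves only by the tool jog_arm, never from a script. Its argument "plan" is a list of rows, each a list of 3 entries, a list of its own where there are three numbers: the finger opening in mm, from 0 to 85.4, then the shift along the tool's x, y, z as a fraction of full scale, then the turn, a rotation vector about the tool's x, y, z as a fraction of full scale. A call has 1 to 10 rows; each row is the pose to reach, as a shift and turn from the pose commanded when the call began, along the tool's axes at that moment; what a row does not reach only later rows make up. Full scale, the value 1, is 0.1 m for a shift and 60 degrees for a turn. A row lasts 1/8 s, in which the tool goes at most 62.5 mm and 10.7 degrees, less where a joint would pass 70% of its speed; a pose out of reach is approached as far as the arm can. A call with a number of a shift or a turn outside -1 to 1 is refused whole. A call with a gripper value outside its range is refused whole. The fingers move at their own pace and stop on an object; the grip force is fixed at half the most. Time passes only in rows, so rows that repeat a pose let the fingers close. It gives the time, the measured TCP pose, the force, the opening and the grip force at its end, in the units of the state.
- read_state(): the state, without advancing time (a new reading comes with each control period).
- get_image(name): name is "scene" or "top" or "wrist"; returns a dict with "img" (400x640x3 uint8, red, green, blue), "range_z" (400x640 float32, mm along the optical axis (not along the pixel's ray), 0 where there is no reading), "intrinsics" (3x3 intrinsics, pixels), "extrinsics" (4x4, takes a point from camera to world coordinates); the wrist camera has in their place "tool_from_camera" (4x4, takes a point from camera to tool coordinates, whose origin is the TCP and whose axes are the flange's). Camera axes: x right, y down, z forward; pixel columns grow to the right and rows downward; lengths in mm; the calibration is good to about 2 mm. A picture is of the moment at which its call begins: read the wrist's pose just before it.
- job_done(): hands the job in; it is judged then, once.
The state is a dict: "clock": time; "joints": joint angles; "joint_vel": joint speeds; "joint_efforts": joint torques, N m; "position": TCP position; "ee_rot": TCP orientation; "contact_force": force on the tool from outside, world axes, zero at the start; "wrist_torque": the same for the moment, N m; "gripper_width": finger opening in mm; "grasp_force": force on a finger pad.
Only numpy, scipy, OpenCV 4.12 (cv2) and the standard library are available. Lean on these libraries where they do the work, as an engineer would, in place of code of your own. Each camera call takes 0.05 s, during which the arm holds its last target. There are 200 camera calls.

## Working session

There is one attempt and no reset: what is moved stays moved. The work goes in short steps, Python scripts to look and compute and a tool call to move; the robot and the scene stay as the last step left them, time stands still between calls to the robot, and variables do not carry over. Pictures are saved under pics/ and viewed, at most 10 in all, crops included, and the job is handed in when it is done.

Besides the shell and the picture viewer there is one more tool, called as a command line: name --argument value ..., lists and objects as JSON in quotes. jog_arm: Moves the arm, as the interface text tells. Its arguments: {"type":"object","properties":{"plan":{"type":"array"}},"required":["plan"]}

```bash
mkdir -p pics; ls; cat > h.py <<'E'
import numpy as np,cv2
from bench import *
def save(n,f):
    d=get_image(n); cv2.imwrite('pics/'+f,cv2.cvtColor(d['img'],cv2.COLOR_RGB2BGR)); np.savez('pics/'+f[:-4]+'.npz',**{k:np.array(v) for k,v in d.items()}); return d
E
python3 - <<'E'
from h import *
a=save('top','top1.png');b=save('scene','scene1.png')
cv2.imwrite('pics/both.png',cv2.resize(np.vstack([cv2.imread('pics/top1.png'),cv2.imread('pics/scene1.png')]),(480,600)))
print(a['intrinsics'],a['extrinsics'],b['extrinsics'])
print(read_state())
E
```

```text
pics
[[451.63716847   0.         331.53508449]
 [  0.         451.63716847 200.74625888]
 [  0.           0.           1.        ]] [[ 2.53412488e-02 -9.96607014e-01  7.83088833e-02  3.93132304e+02]
 [-9.99670390e-01 -2.55856065e-02 -2.11851812e-03  2.48295536e+01]
 [ 4.11491029e-03 -7.82293860e-02 -9.96926893e-01  1.16781043e+03]
 [ 0.00000000e+00  0.00000000e+00  0.00000000e+00  1.00000000e+00]] [[ 8.29137149e-01 -2.57575781e-01  4.96171649e-01  2.16846339e+01]
 [-5.58823282e-01 -3.56859085e-01  7.48577406e-01 -5.94611192e+02]
 [-1.57520494e-02 -8.97945605e-01 -4.39824468e-01  4.52820818e+02]
 [ 0.00000000e+00  0.00000000e+00  0.00000000e+00  1.00000000e+00]]
{'clock': 0.1, 'joints': array([ 1.60659028e+00,  3.85488682e-01,  6.78786679e-03, -4.22716048e-04,
       -1.19407106e+00, -2.58577720e-01]), 'joint_vel': array([ 0.0006923 , -0.00143241,  0.00305406,  0.0012443 ,  0.00047731,
        0.00146052]), 'joint_efforts': array([-1.74292331e-04, -3.93317091e+01,  1.88930351e+01,  4.19794545e+00,
       -2.61113244e-03,  3.00261064e-06]), 'position': array([137.97613993, 609.03753746, 230.33731937]), 'ee_rot': array([ 9.93793165e-01, -1.11239073e-01, -4.94734949e-05,  1.00590463e-03]), 'contact_force': array([-0.61510724,  0.12720249, -0.73329466]), 'wrist_torque': array([-0.02966193,  0.002585  , -0.0282385 ]), 'grasp_force': 0.0, 'gripper_width': 85.52274650924583}
```

View pics/top1.png

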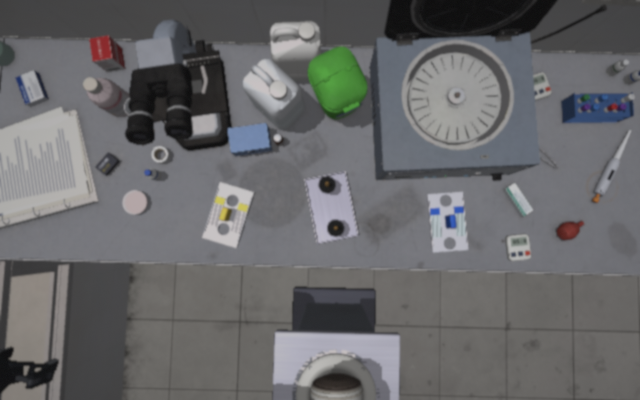

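View pics/scene1.png

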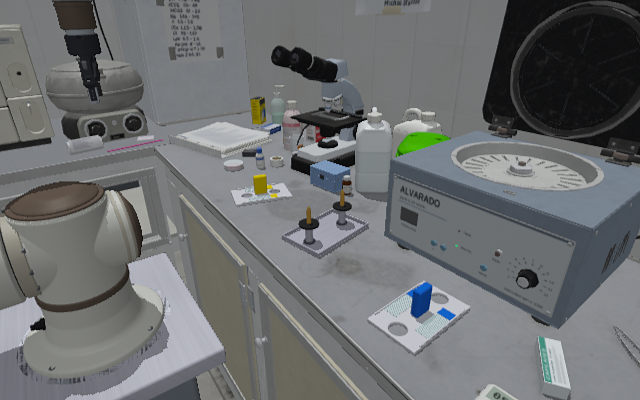

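The top view shows the blue tray at (449,222), the yellow tray at (228,214), and the stand collars at about (327,184) and (336,228). The centrifuge is close beyond the blue tray. In the scene view, the blue fin stands upright at (421,299).

```bash
cat >> h.py <<'E'
def ray(d,uv,z,E=None):
    E=d['extrinsics'] if E is None else E
    p=np.linalg.inv(d['intrinsics'])@np.array([uv[0],uv[1],1.]); r=E[:3,:3]@p; o=E[:3,3]
    return o+r*(z-o[2])/r[2]
def blobs(m,lo,hi):
    n,l,s,c=cv2.connectedComponentsWithStats(m.astype(np.uint8))
    return [(c[i],s[i,4],l==i) for i in range(1,n) if lo<s[i,4]<hi]
def world(d,m,E=None):
    E=d['extrinsics'] if E is None else E
    v,u=np.nonzero(m&(d['range_z']>0)); z=d['range_z'][v,u]
    P=np.linalg.inv(d['intrinsics'])@np.vstack([u*z,v*z,z]); return (E[:3,:3]@P).T+E[:3,3]
E
python3 - <<'E'
from h import *
d=dict(np.load('pics/top1.npz'));im=d['img'].astype(int)
hsv=cv2.cvtColor(d['img'],cv2.COLOR_RGB2HSV)
def box(m,u0,v0,u1,v1):
    o=np.zeros_like(m);o[v0:v1,u0:u1]=m[v0:v1,u0:u1];return o
k=box(im.max(2)<70,300,165,360,250)
for c,a,m in blobs(k,30,2000):
    w=world(d,m); print('collar',c,a,ray(d,c,50),np.median(w,0))
b=box((hsv[...,0]>100)&(hsv[...,0]<130)&(hsv[...,1]>150),420,185,480,260)
for c,a,m in blobs(b,8,2000):
    w=world(d,m);print('blue',c,a,ray(d,c,58),ray(d,c,6),np.median(w,0),w[:,2].max())
    t=w[w[:,2]>45]
    if len(t)>8: print(t.mean(0),np.ptp(t,axis=0))
for nm,B in (('blue',(420,180,480,262)),('yel',(195,175,260,255))):
    p=box(im.min(2)>140,*B); m=max(blobs(p,200,9000),key=lambda q:q[1])
    cs=cv2.findContours(m[2].astype(np.uint8),0,1)[0]; r=cv2.minAreaRect(max(cs,key=len))
    q=[ray(d,x,6) for x in cv2.boxPoints(r)]
    print(nm,r,np.round(q),np.mean(q,0), [np.linalg.norm(q[i]-q[i-1]) for i in range(4)],[np.arctan2(*(q[i]-q[i-1])[[1,0]]) for i in range(4)])
# obstacle heights: centrifuge front edge
w=world(d,np.ones(im.shape[:2],bool));s=w[(w[:,2]>80)&(w[:,1]<-60)&(w[:,1]>-400)&(w[:,0]>380)]
for y in range(-400,-60,40):
    t=s[abs(s[:,1]-y)<20]; t.size and print(y,t[:,0].min(),np.median(t[:,2]))
E
```

```text
collar [326.99450549 184.34615385] 182 [521.58920446  34.79280858  50.        ] [520.18795669  34.50189724  50.53640198]
collar [335.60451977 227.76836158] 177 [414.23559991  10.70385563  50.        ] [413.9255136   10.06693601  50.21731199]
blue [434.74193548 211.29032258] 31 [ 460.79303907 -232.2739791    58.        ] [ 463.96327259 -244.32052629    6.        ] [ 464.48227169 -244.09010183    6.88180614] 11.74949552100702
blue [458.5 209.5] 32 [ 466.70860491 -290.81724244   58.        ] [ 470.15601138 -305.60682539    6.        ] [ 470.07147384 -305.58051773    6.83088391] 11.836182617422537
blue [450.68674699 221.18072289] 83 [ 437.44412926 -271.68545933   58.        ] [ 439.52035314 -285.57862548    6.        ] [ 437.98056353 -272.24597397   55.9351101 ] 63.26118212038523
[ 437.58933834 -274.02647146   56.56629002] [24.67787861 13.70510228 17.55320919]
blue ((447.50347900390625, 221.54139709472656), (59.62665557861328, 36.62305450439453), 85.2363510131836) [[ 510. -223.    6.]
 [ 520. -318.    6.]
 [ 368. -331.    6.]
 [ 357. -237.    6.]] [ 438.77657457 -277.36902493    6.      
[... 408 characters left out ...]
225.   6.]
 [355. 265.   6.]] [442.18827042 289.73453758   6.        ] [np.float64(93.51305426343725), np.float64(153.36509299878279), np.float64(94.4615677097305), np.float64(153.1096943688001)] [np.float64(1.2947463027441355), np.float64(-0.2585643641792369), np.float64(-1.8494057603891936), np.float64(2.876863834104232)]
-400 538.1968718741231 194.9178049886624
-360 537.5601784798877 195.00897047817045
-320 549.2518260362366 192.41345035607958
-280 548.9126192545014 178.18820137429475
-240 546.4128524857019 180.22347501496358
-200 543.3750174866082 178.44943452200187
-160 539.6636914817943 194.50528450630298
-120 537.4148341619672 195.50974727985897
-80 538.1091983067998 193.5351143379067
```

jog_arm --plan '[[85,[1,1,0],[0,0,0]],[85,[1,1,0],[0,0,0]],[85,[1,1,0],[0,0,0]]]'

```text
clock: 0.48
position: [214.6, 486.9, 231.2]
ee_rot: [0.994, -0.112, -0.0, 0.001]
contact_force: [0.5, 0.6, 0.0]
gripper_width: 85.4
grasp_force: 0.0
```

Matches the predicted (213, 490).

jog_arm --plan '[[85,[1,1,0],[0,0,0]],[85,[1,1,0],[0,0,0]],[85,[1,1,0],[0,0,0]]]'

```text
clock: 0.85
position: [289.8, 368.1, 231.3]
ee_rot: [0.994, -0.112, -0.0, 0.0]
contact_force: [-0.0, -0.1, 0.1]
gripper_width: 84.9
grasp_force: 0.0
```

jog_arm --plan '[[85,[1,1,0],[0,0,0]],[85,[1,1,0],[0,0,0]],[85,[1,1,0],[0,0,0]]]'

```text
clock: 1.23
position: [365.3, 249.2, 231.3]
ee_rot: [0.994, -0.112, -0.0, -0.0]
contact_force: [0.3, 0.5, -1.2]
gripper_width: 85.0
grasp_force: 0.0
```

jog_arm --plan '[[85,[1,1,0],[0,0,0]],[85,[1,1,0],[0,0,0]],[85,[1,1,0],[0,0,0]]]'

```text
clock: 1.6
position: [441.3, 129.8, 231.1]
ee_rot: [0.994, -0.113, 0.0, 0.0]
contact_force: [-0.4, 1.1, 0.3]
gripper_width: 85.2
grasp_force: 0.0
```

jog_arm --plan '[[85,[0.22,1,0],[0,0,0]],[85,[0.22,1,0],[0,0,0]]]'

```text
clock: 1.85
position: [439.6, 28.0, 231.1]
ee_rot: [0.994, -0.111, -0.0, 0.0]
contact_force: [0.9, -0.1, -1.1]
gripper_width: 85.1
grasp_force: 0.0
```

jog_arm --plan '[[85,[0.22,1,0],[0,0,0]],[85,[0.22,1,0],[0,0,0]]]'

```text
clock: 2.1
position: [439.2, -74.8, 231.3]
ee_rot: [0.994, -0.111, 0.0, -0.0]
contact_force: [0.5, 0.4, 0.6]
gripper_width: 84.8
grasp_force: 0.0
```

jog_arm --plan '[[85,[0.22,1,0],[0,0,0]],[85,[0.22,1,0],[0,0,0]],[85,[0.22,1,0],[0,0,0]]]'

```text
clock: 2.48
position: [438.7, -177.5, 230.8]
ee_rot: [0.994, -0.113, -0.0, 0.0]
contact_force: [1.4, -0.9, -0.4]
gripper_width: 85.2
grasp_force: 0.0
```

jog_arm --plan '[[85,[0.22,0.96,0],[0,0,-0.15]],[85,[0.22,0.96,0],[0,0,-0.3]],[85,[0.22,0.96,0],[0,0,-0.3]],[85,[0.22,0.96,0],[0,0,-0.3]]]'

```text
clock: 2.98
position: [438.7, -273.5, 231.0]
ee_rot: [0.999, 0.046, -0.0, -0.0]
contact_force: [-1.4, -0.1, 0.8]
gripper_width: 85.2
grasp_force: 0.0
```

```bash
cat >> h.py <<'E'
from scipy.spatial.transform import Rotation as Ro
def wrist(f):
    s=read_state(); T=np.eye(4);T[:3,:3]=Ro.from_quat(s['ee_rot']).as_matrix();T[:3,3]=s['position']
    d=save('wrist',f); d['extrinsics']=T@d['tool_from_camera']; return d,s,T
E
python3 - <<'E'
from h import *
d,s,T=wrist('w1.png'); print(s['position'],s['ee_rot'],T[:3,:2]);np.save('pics/w1E.npy',d['extrinsics'])
hsv=cv2.cvtColor(d['img'],cv2.COLOR_RGB2HSV)
b=(hsv[...,0]>100)&(hsv[...,0]<130)&(hsv[...,1]>150)
for c,a,m in blobs(b,60,40000):
    w=world(d,m);t=w[(w[:,2]>50)&(w[:,2]<66)]
    print(c,a,np.median(w,0))
    if len(t)>30:
        mp=np.zeros(b.shape,np.uint8);print('top',t.mean(0)); r=cv2.minAreaRect(t[:,:2].astype(np.float32));print(r)
p=(d['img'].min(2)>140)
m=max(blobs(p,2000,200000),key=lambda q:q[1])
cs=cv2.findContours(m[2].astype(np.uint8),0,1)[0]; c=max(cs,key=len)[:,0]
q=np.array([ray(d,x,6)[:2] for x in c],np.float32);print('plate',cv2.minAreaRect(q))
E
```

```text
[ 438.71076932 -273.54582781  231.00252033] [ 9.98947392e-01  4.58696990e-02 -1.56853412e-04 -2.33686990e-04] [[ 9.95791892e-01  9.16427591e-02]
 [ 9.16429057e-02 -9.95791832e-01]
 [-2.91938310e-04 -4.81271657e-04]]
[293.73 137.91] 400 [ 466.14139836 -242.85601136    7.33463072]
[354.22894737 137.48421053] 380 [ 472.47773729 -304.18238475    7.37441139]
[324.40490798 172.14263804] 652 [ 443.81961642 -276.06213798   57.47928093]
top [ 441.69268129 -276.27168526   57.40785194]
((440.53509521484375, -276.4015197753906), (34.43000793457031, 13.836322784423828), 5.674575328826904)
plate ((440.22027587890625, -167.24380493164062), (235.96826171875, 471.0161437988281), 0.8473571538925171)
```

View pics/w1.png

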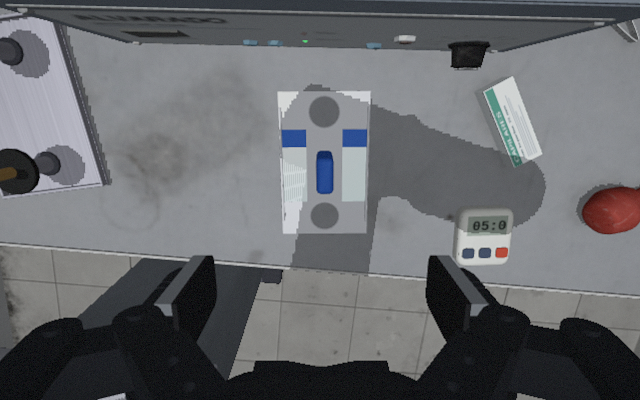

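The wrist view has the fin at (324,172), with its long axis nearly in line with the tool. It needs about 3 mm more along tool y, then the descent.

jog_arm --plan '[[85,[0.01,0.03,0.5],[0,0,0]],[85,[0.01,0.03,1],[0,0,0]],[85,[0.01,0.03,1],[0,0,0]]]'

```text
clock: 3.4
position: [437.2, -275.5, 128.4]
ee_rot: [0.999, 0.046, -0.004, -0.002]
contact_force: [0.0, -0.1, -0.1]
gripper_width: 85.0
grasp_force: 0.0
```

jog_arm --plan '[[85,[0,0,0.4],[0,0,0]],[85,[0,0,0.8],[0,0,0]],[85,[0,0,1],[0,0,0]],[85,[0,0,1],[0,0,0]]]'

```text
clock: 3.9
position: [440.5, -277.2, 32.2]
ee_rot: [0.999, 0.046, 0.0, 0.0]
contact_force: [0.5, -0.1, 0.3]
gripper_width: 84.8
grasp_force: 0.0
```

jog_arm --plan '[[85,[0,0,0.12],[0,0,0]],[85,[0,0,0.12],[0,0,0]],[5,[0,0,0.12],[0,0,0]],[5,[0,0,0.12],[0,0,0]],[5,[0,0,0.12],[0,0,0]],[5,[0,0,0.12],[0,0,0]],[5,[0,0,0.12],[0,0,0]],[5,[0,0,0.12],[0,0,0]]]'

```text
clock: 4.9
position: [439.7, -277.6, 19.6]
ee_rot: [0.999, 0.046, 0.0, 0.0]
contact_force: [-0.1, 1.1, 3.3]
gripper_width: 15.2
grasp_force: 59.2
```

jog_arm --plan '[[5,[0,0,-0.2],[0,0,0]],[5,[0,0,-0.6],[0,0,0]],[5,[0,0,-1],[0,0,0]],[5,[0,0,-1],[0,0,0]]]'

```text
clock: 5.4
position: [441.1, -278.1, 122.0]
ee_rot: [0.999, 0.046, 0.003, 0.001]
contact_force: [0.2, 0.7, -2.3]
gripper_width: 15.5
grasp_force: 58.9
```

jog_arm --plan '[[5,[0,-0.2,-0.3],[0,0,0]],[5,[0.1,-0.6,-0.3],[0,0,0]],[5,[0.15,-1,-0.3],[0,0,0]]]'

```text
clock: 5.78
position: [444.3, -175.4, 147.9]
ee_rot: [0.999, 0.045, -0.001, -0.0]
contact_force: [1.2, 0.2, -2.1]
gripper_width: 15.5
grasp_force: 58.9
```

jog_arm --plan '[[5,[0.1,-0.5,0],[0,0,0]],[5,[0.2,-1,0],[0,0,0]],[5,[0.2,-1,0],[0,0,0]]]'

```text
clock: 6.15
position: [455.3, -72.6, 147.9]
ee_rot: [0.999, 0.048, -0.001, -0.0]
contact_force: [0.3, 0.0, -2.5]
gripper_width: 15.3
grasp_force: 59.3
```

jog_arm --plan '[[5,[0.1,-0.4,0],[0,0,-0.06]],[5,[0.2,-0.8,0],[0,0,-0.12]],[5,[0.2,-0.96,0],[0,0,-0.124]],[5,[0.2,-0.96,0],[0,0,-0.124]],[5,[0.2,-0.96,0],[0,0,-0.124]]]'

```text
clock: 6.78
position: [466.5, 21.3, 148.8]
ee_rot: [0.994, 0.11, -0.001, 0.0]
contact_force: [-0.4, 0.1, -1.4]
gripper_width: 15.3
grasp_force: 59.5
```

```bash
python3 - <<'E'
from h import *
s=read_state();print(s['position'],s['ee_rot'],s['contact_force'],s['wrist_torque'],s['gripper_width'])
R=Ro.from_quat(s['ee_rot']).as_matrix();x=R[:,0];print('yaw',np.arctan2(x[1],x[0]),(R.T@(np.array([468,22.5,150])-s['position'])))
d=save('top','top2.png');b=save('scene','scene2.png');w,_,_=wrist('w2.png')
I=[cv2.cvtColor(q['img'],cv2.COLOR_RGB2BGR) for q in (d,b,w)]
cv2.imwrite('pics/m2.png',np.vstack([np.hstack([cv2.resize(I[0][120:280,220:476],(400,250)),cv2.resize(I[2],(400,250))]),cv2.resize(I[1][130:330,200:520],(800,500))[:345]]))
im=d['img'].astype(int);p=np.zeros(im.shape[:2],bool);p[150:270,280:400]=(im.min(2)>140)[150:270,280:400]
W=world(d,p);W=W[(W[:,2]>100)&(W[:,2]<160)];print(len(W),W.mean(0));A=np.c_[W[:,:2]-W[:,:2].mean(0),np.ones(len(W))];print('plane',np.linalg.lstsq(A,W[:,2],rcond=None)[0]);print(cv2.minAreaRect(W[:,:2].astype(np.float32)))
E
```

```text
[466.4973297   21.26741447 148.79263088] [ 9.93969495e-01  1.09654026e-01 -7.79481924e-04  1.74446156e-04] [-0.37095696  0.13566091 -1.42242361] [-0.02906862  0.02051719  0.01519496] 15.258259378744711
yaw 0.21974987211691624 [ 1.73330061 -0.87517115 -1.21027672]
55 [433.37509713   2.78188278 136.44648217]
plane [2.06191991e-01 6.23433916e-02 1.36446482e+02]
((430.73529052734375, 10.77841567993164), (8.89507007598877, 80.86410522460938), 16.08814239501953)
```

View pics/m2.png

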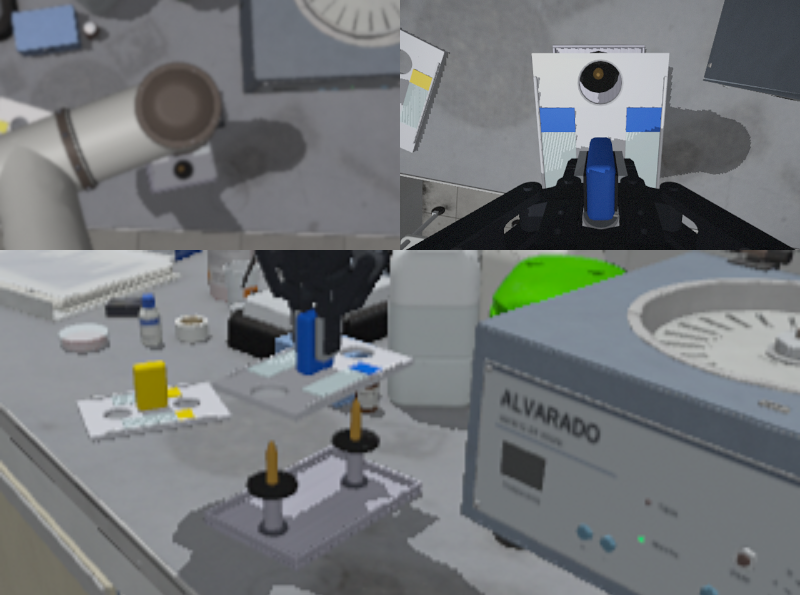

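The tray is held above the stand, and both pins show near their holes. I'll measure plate tilt, the far hole and the far pin from the wrist image.

```bash
cat > m.py <<'E'
from h import *
def measure(d,zlo):
    v,u=np.mgrid[0:400,0:640]; W=world(d,d['range_z']>-1e9) if 0 else None
    z=d['range_z'];P=np.linalg.inv(d['intrinsics'])@np.vstack([(u*z).ravel(),(v*z).ravel(),z.ravel()])
    W=((d['extrinsics'][:3,:3]@P).T+d['extrinsics'][:3,3]).reshape(400,640,3)
    pl=(W[...,2]>zlo-12)&(W[...,2]<zlo+16)&(v<235)&(u>180)&(u<460)&(d['img'].min(2)>110)
    w=W[pl];A=np.c_[w[:,:2]-w[:,:2].mean(0),np.ones(len(w))];c=np.linalg.lstsq(A,w[:,2],rcond=None)[0]
    print('plate n',len(w),'slope',c[:2],'z',c[2])
    R=d['T'][:3,:3];print('slope along tool x,y',c[:2]@R[:2,0],c[:2]@R[:2,1])
    cs,h=cv2.findContours(pl.astype(np.uint8),cv2.RETR_CCOMP,cv2.CHAIN_APPROX_NONE)
    for k,hh in zip(cs,h[0]):
        if hh[3]>=0 and cv2.contourArea(k)>300:
            e=cv2.fitEllipse(k);print('hole px',e,'world',ray(d,e[0],c[2]+(0)),cv2.contourArea(k))
            q=np.array([ray(d,x[0],c[2]+c[0]*0)[:2] for x in k],np.float32);print(cv2.minEnclosingCircle(q))
    hsv=cv2.cvtColor(d['img'],cv2.COLOR_RGB2HSV)
    g=(hsv[...,0]>8)&(hsv[...,0]<30)&(hsv[...,1]>110)&(v<150)&(u>270)&(u<370)
    for c2,a,m in blobs(g,20,4000): print('pin',c2,a,ray(d,c2,88),np.median(world(d,m),0))
E
python3 - <<'E'
from m import *
d,s,T=wrist('w3.png');d['T']=T;print(s['position']);measure(d,s['position'][2]-19+8)
E
```

```text
[466.92086831  21.34720733 149.19529032]
plate n 22842 slope [-0.0133219  -0.00152864] z 135.94503662313056
slope along tool x,y -0.013335040484187516 -0.0014093973273019205
hole px ((251.50315856933594, 191.24319458007812), (45.53117370605469, 68.70272827148438), 93.10247802734375) world [489.12396019  58.33132898 135.94503662] 2245.5
((488.8631591796875, 58.248294830322266), 15.651749610900879)
hole px ((389.7353515625, 190.98464965820312), (46.312252044677734, 67.95572662353516), 88.20587158203125) world [502.91456122  -2.66665045 135.94503662] 2255.0
((502.564697265625, -2.8536834716796875), 15.824117660522461)
hole px ((320.1077575683594, 130.8236083984375), (67.885009765625, 69.2605209350586), 10.474308967590332) world [522.24377424  33.91405449 135.94503662] 3705.5
((521.6932983398438, 33.576725006103516), 15.318146705627441)
pin [316.95652174 117.6284585 ] 253 [524.60521866  36.38320333  88.        ] [524.31027664  36.43371813  82.10347913]
```

jog_arm --plan '[[5,[0.02,-0.013,0],[0,0,0]],[5,[0.02,-0.013,0.15],[0,0,0]],[5,[0.02,-0.013,0.3],[0,0,0]],[5,[0.02,-0.013,0.36],[0,0,0]],[5,[0.02,-0.013,0.36],[0,0,0]]]'

```text
clock: 7.6
position: [468.9, 23.9, 113.2]
ee_rot: [0.994, 0.11, -0.0, 0.0]
contact_force: [0.2, 0.4, -1.1]
gripper_width: 15.4
grasp_force: 59.5
```

```bash
python3 - <<'E'
from m import *
d,s,T=wrist('w4.png');d['T']=T;print(s['position']);measure(d,s['position'][2]-19+8)
b=save('scene','scene4.png')
I=[cv2.cvtColor(q['img'],cv2.COLOR_RGB2BGR) for q in (d,b)]
cv2.imwrite('pics/m4.png',np.hstack([cv2.resize(I[0][60:260,220:420],(400,400)),cv2.resize(I[1][160:290,260:390],(400,400))]))
E
```

```text
[468.87030127  23.89784438 113.19010966]
plate n 22801 slope [-0.01352434 -0.00208376] z 99.94882558978341
slope along tool x,y -0.013651991019128408 -0.0009343158421107442
hole px ((389.67572021484375, 190.92161560058594), (46.149925231933594, 67.88790893554688), 87.96488189697266) world [ 5.04926930e+02 -2.57056078e-02  9.99488256e+01] 2255.5
((504.7862243652344, -0.17746448516845703), 15.671882629394531)
hole px ((251.20774841308594, 191.26283264160156), (45.65125274658203, 68.91500854492188), 93.01177215576172) world [490.97847029  61.03939239  99.94882559] 2239.5
((490.6014099121094, 61.02229309082031), 15.779143333435059)
hole px ((320.1346435546875, 131.01968383789062), (68.36004638671875, 69.54271697998047), 23.25489044189453) world [524.09404448  36.52145671  99.94882559] 3738.5
((523.51806640625, 36.442291259765625), 15.190299034118652)
pin [320.51733333 126.46933333] 375 [525.07025038  36.59060443  88.        ] [524.69176222  36.53537626  81.53416053]
```

View pics/m4.png

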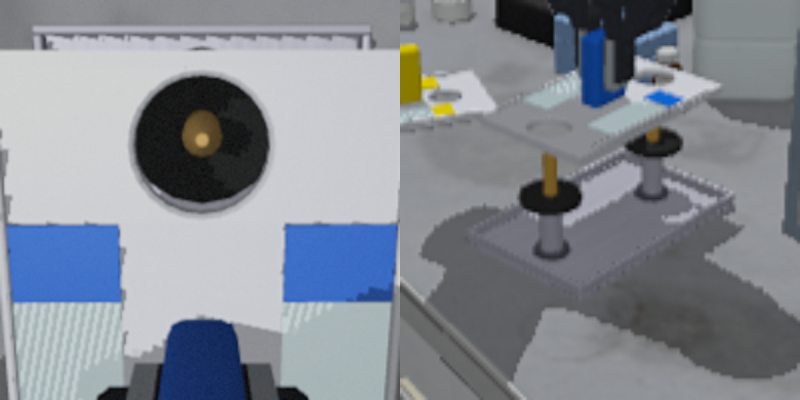

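The far pin is centred in its hole and the near pin sits under the near hole. Lowering now, slowly at the end.

jog_arm --plan '[[5,[0,0,0.1],[0,0,0]],[5,[0,0,0.2],[0,0,0]],[5,[0,0,0.3],[0,0,0]],[5,[0,0,0.38],[0,0,0]],[5,[0,0,0.38],[0,0,0]]]'

```text
clock: 8.32
position: [468.3, 23.8, 74.4]
ee_rot: [0.994, 0.11, -0.001, 0.0]
contact_force: [-0.4, -0.2, -1.4]
gripper_width: 15.5
grasp_force: 59.5
```

jog_arm --plan '[[5,[0,0,0.02],[0,0,0]],[5,[0,0,0.04],[0,0,0]],[5,[0,0,0.05],[0,0,0]],[5,[0,0,0.05],[0,0,0]]]'

```text
clock: 8.82
position: [468.8, 24.0, 70.3]
ee_rot: [0.994, 0.11, 0.0, -0.0]
contact_force: [0.9, -0.9, -2.0]
gripper_width: 15.3
grasp_force: 59.5
```

jog_arm --plan '[[5,[0,0,0.005],[0,0,0]],[5,[0,0,0.01],[0,0,0]],[5,[0,0,0.01],[0,0,0]]]'

```text
clock: 9.2
position: [468.9, 24.0, 69.5]
ee_rot: [0.994, 0.11, 0.0, -0.0]
contact_force: [-0.8, 0.3, 1.2]
gripper_width: 15.3
grasp_force: 60.1
```

```bash
python3 - <<'E'
from m import *
d,s,T=wrist('w5.png');d['T']=T;print(s['position'],s['contact_force'],s['wrist_torque']);measure(d,s['position'][2]-19+8)
b=save('scene','scene5.png')
I=[cv2.cvtColor(q['img'],cv2.COLOR_RGB2BGR) for q in (d,b)]
cv2.imwrite('pics/m5.png',np.hstack([cv2.resize(I[0][60:260,220:420],(400,400)),cv2.resize(I[1][160:290,260:390],(400,400))]))
E
```

```text
[468.8843568   24.01214265  69.54397238] [-0.79983648  0.29659884  1.22066552] [ 0.09653728  0.25969558 -0.02655751]
plate n 22832 slope [-0.01437439 -0.00203483] z 56.34293876058128
slope along tool x,y -0.01447044671166984 -0.00117041480888648
hole px ((251.54928588867188, 191.2099609375), (45.287498474121094, 68.95076751708984), 91.8665771484375) world [491.05916946  61.01318764  56.34293876] 2241.5
((490.7944030761719, 60.888607025146484), 15.69729232788086)
hole px ((389.8433837890625, 191.00479125976562), (46.226585388183594, 67.82917022705078), 87.93553161621094) world [5.04937930e+02 2.02658304e-02 5.63429388e+01] 2255.5
((504.36712646484375, -0.1735401153564453), 15.68303108215332)
hole px ((320.2789001464844, 131.56515502929688), (68.59445190429688, 69.40913391113281), 5.400439739227295) world [523.90239509  36.53595965  56.34293876] 3737.0
((523.4534301757812, 36.44319152832031), 15.074604034423828)
pin [320.78709677 135.56935484] 620 [525.5249715   36.64446133  88.        ] [525.0482777   36.58660023  81.75601474]
```

View pics/m5.png

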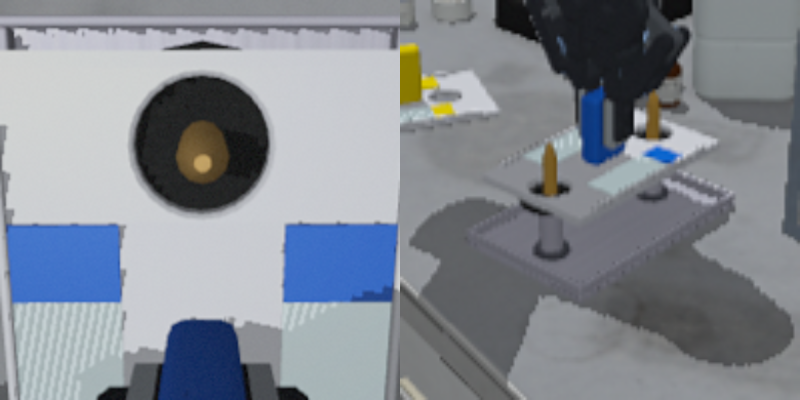

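Both pins are through, and contact is just starting: force +1.2 N with a small moment. I'll press gently a little further.

jog_arm --plan '[[5,[0,0,0.005],[0,0,0]],[5,[0,0,0.005],[0,0,0]],[5,[0,0,0.005],[0,0,0]]]'

```text
clock: 9.68
position: [468.9, 24.0, 69.5]
ee_rot: [0.994, 0.111, 0.0, 0.0]
contact_force: [-2.3, 1.3, 6.7]
gripper_width: 15.4
grasp_force: 60.9
```

```bash
python3 -c "
from bench import *
s=read_state();print(s['position'],s['contact_force'],s['wrist_torque'])"
```

```text
[468.87191023  23.99905599  69.52357686] [-2.33317971  1.336798    6.69283733] [ 0.12607742  0.78421998 -0.05087759]
```

The moment says only the near collar is carrying load. I'll tilt the far end down in small steps.

jog_arm --plan '[[5,[0,0,0],[0,-0.008,0]],[5,[0,0,0],[0,-0.008,0]],[5,[0,0,0],[0,-0.008,0]]]'

```text
clock: 10.05
position: [468.9, 23.9, 69.7]
ee_rot: [0.994, 0.111, -0.004, 0.0]
contact_force: [-3.7, -0.1, 7.6]
gripper_width: 15.4
grasp_force: 61.0
```

```bash
python3 -c "
from bench import *
s=read_state();print(s['position'],s['ee_rot'],s['contact_force'],s['wrist_torque'])"
```

```text
[468.92627051  23.94825517  69.71284065] [ 9.93858161e-01  1.10596601e-01 -3.75963614e-03  4.61975740e-04] [-3.70509077 -0.11123453  7.61356898] [0.12726386 0.69393603 0.07185157]
```

jog_arm --plan '[[5,[0,0,0],[0,-0.008,0]],[5,[0,0,0],[0,-0.008,0]],[5,[0,0,0],[0,-0.008,0]]]'

```text
clock: 10.42
position: [469.1, 23.9, 70.1]
ee_rot: [0.994, 0.111, -0.008, 0.001]
contact_force: [-5.2, 0.4, 10.1]
gripper_width: 15.4
grasp_force: 61.4
```

```bash
python3 - <<'E'
from m import *
d,s,T=wrist('w6.png');d['T']=T;print(s['position'],s['contact_force'],s['wrist_torque']);measure(d,s['position'][2]-19+8)
b=save('scene','scene6.png')
cv2.imwrite('pics/m6.png',cv2.resize(cv2.cvtColor(b['img'],cv2.COLOR_RGB2BGR)[180:260,275:385],(800,582),interpolation=cv2.INTER_CUBIC))
E
```

```text
[469.05233979  23.93718999  70.13266528] [-5.16812312  0.36119567 10.0621905 ] [0.07827477 0.84016692 0.00783476]
plate n 22978 slope [-0.02284788 -0.0045173 ] z 56.55327462554791
slope along tool x,y -0.023279071796657773 -0.0006216826757885603
hole px ((251.5373992919922, 190.852294921875), (45.9278450012207, 68.4395523071289), 92.39396667480469) world [491.18488737  60.92269682  56.55327463] 2278.0
((491.06610107421875, 60.89365005493164), 15.586075782775879)
hole px ((389.87091064453125, 190.73764038085938), (46.28208541870117, 67.76944732666016), 88.64376068115234) world [ 5.05049733e+02 -4.90683576e-02  5.65532746e+01] 2270.0
((504.8010559082031, -0.151611328125), 15.705883026123047)
hole px ((320.2053527832031, 131.0981903076172), (68.7670669555664, 69.6939926147461), 1.4028517007827759) world [524.09164981  36.52454721  56.55327463] 3761.5
((523.7098999023438, 36.50074005126953), 15.103408813476562)
pin [320.63679245 135.62893082] 636 [525.96286979  36.7166898   88.        ] [525.32513162  36.68112934  81.77950517]
```

View pics/m6.png

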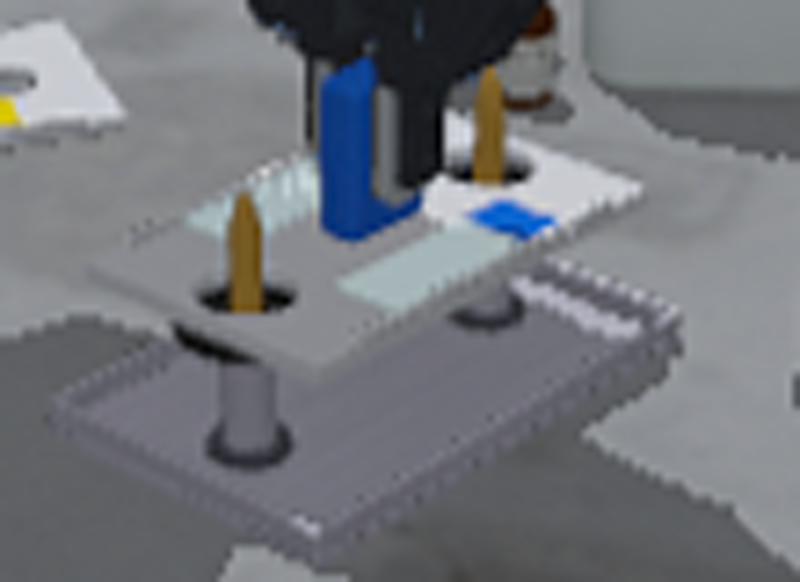

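```bash
python3 - <<'E'
from h import *
def fit(w):
    for _ in range(3):
        A=np.c_[w[:,:2]-w[:,:2].mean(0),np.ones(len(w))];c=np.linalg.lstsq(A,w[:,2],rcond=None)[0];r=w[:,2]-A@c;w=w[abs(r)<max(1.5*r.std(),.5)]
    return c,len(w)
v,u=np.mgrid[0:400,0:640]
for f,q,p in (('w1',[.99895,.04587,-.00016,-.00023],[438.7,-273.5,231]),('w3',[.99397,.10965,-.0008,.0002],[466.9,21.3,149.2]),('w5',[.994,.1105,0,0],[468.9,24,69.5]),('w6',[.9938,.111,-.008,.001],[469.05,23.9,70.1])):
    d=dict(np.load(f'pics/{f}.npz'));T=np.eye(4);T[:3,:3]=Ro.from_quat(q).as_matrix();T[:3,3]=p;E=T@d['tool_from_camera']
    z=d['range_z'];P=np.linalg.inv(d['intrinsics'])@np.vstack([(u*z).ravel(),(v*z).ravel(),z.ravel()])
    W=((E[:3,:3]@P).T+E[:3,3]).reshape(400,640,3)
    zp=6 if f=='w1' else p[2]-13
    t=(abs(W[...,2])<(15 if f!='w1' else 4.5))&(v<230)&(z>0); pl=(abs(W[...,2]-zp)<(10 if f!='w1' else 3.5))&(v<235)&(u>220)&(u<420)&(d['img'].min(2)>110)
    X=T[:2,0]
    for nm,m in (('table',t),('plate',pl)):
        c,n=fit(W[m]);print(f,nm,n,'along x %.4f y %.4f'%(c[:2]@X,c[:2]@T[:2,1]),'z %.2f'%c[2],W[m][:,:2].mean(0))
# top/scene view ranges of the collars vs plate ends: scene
d=dict(np.load('pics/scene6.npz'));w=world(d,(d['img'].min(2)>95)&(d['range_z']>0));w=w[(w[:,2]>48)&(w[:,2]<66)&(abs(w[:,0]-468)<85)&(abs(w[:,1]-23)<60)]
X=np.array([.9755,.22]);c,n=fit(w);print('scene plate',n,c[:2]@X,c[2],w.mean(0))
d=dict(np.load('pics/scene6.npz'));w=world(d,(d['range_z']>0));w=w[(abs(w[:,2])<6)&(w[:,0]>300)&(w[:,0]<520)&(abs(w[:,1]+100)<100)];c,n=fit(w);print('scene table',n,c[:2]@X,c[2])
E
```

```text
w1 table 62481 along x 0.0006 y -0.0015 z 0.11 [ 472.60618446 -261.17537809]
w1 plate 6054 along x -0.0020 y -0.0004 z 6.37 [ 443.03060044 -275.61326644]
w3 table 67471 along x -0.0017 y -0.0010 z 0.08 [513.74010244  74.81810276]
w3 plate 13982 along x -0.0116 y -0.0011 z 135.78 [510.7485837   31.35228333]
w5 table 76126 along x -0.0006 y -0.0010 z 0.06 [527.8553625   53.94548973]
w5 plate 13953 along x -0.0114 y -0.0013 z 56.17 [512.80121997  34.15652849]
w6 table 76323 along x -0.0008 y -0.0010 z 0.05 [526.86708887  53.37287961]
w6 plate 14052 along x -0.0206 y -0.0007 z 56.37 [513.00139183  34.11973178]
scene plate 708 -0.0066141453447264385 57.07608086634807 [454.21951668   9.86575688  56.65652905]
scene table 4447 0.0007491365492522173 -0.030180852696691126
```

The table-referenced fit shows the plate's far end is low: 1.1% at first, 2.1% now. So my tilt went the wrong way. I'll lift 1.5 mm and turn back to level.

jog_arm --plan '[[5,[0,0,-0.015],[0,0,0]],[5,[0,0,-0.015],[0,0.02,0]],[5,[0,0,-0.015],[0,0.02,0]],[5,[0,0,-0.015],[0,0.02,0]]]'

```text
clock: 11.02
position: [468.6, 23.9, 70.0]
ee_rot: [0.994, 0.11, 0.002, -0.0]
contact_force: [-1.1, 0.2, -2.1]
gripper_width: 15.6
grasp_force: 59.6
```

```bash
cat > lv.py <<'E'
from h import *
import sys
def fit(w):
    for _ in range(3):
        A=np.c_[w[:,:2]-w[:,:2].mean(0),np.ones(len(w))];c=np.linalg.lstsq(A,w[:,2],rcond=None)[0];r=w[:,2]-A@c;w=w[abs(r)<max(1.5*r.std(),.5)]
    return c,w.mean(0)
v,u=np.mgrid[0:400,0:640]
d,s,T=wrist(sys.argv[1]);z=d['range_z']
W=np.zeros((400,640,3));ok=z>0;W[ok]=world(d,ok)
pl=(abs(W[...,2]-s['position'][2]+13)<10)&(v<235)&(u>220)&(u<420)&(d['img'].min(2)>110)
t=(abs(W[...,2])<15)&(v<230)&ok
for m in (t,pl):
    c,mm=fit(W[m]);print('slope x %.4f y %.4f'%(c[:2]@T[:2,0],c[:2]@T[:2,1]),'z %.2f'%c[2],mm[:2], 'z under grip %.2f'%(c[2]+c[:2]@(s['position'][:2]-mm[:2])))
print(s['position'],s['ee_rot'],s['contact_force'],s['wrist_torque'])
E
python3 lv.py w7.png
```

```text
slope x -0.0003 y -0.0010 z 0.09 [525.9804722   54.43331629] z under grip 0.09
slope x -0.0072 y -0.0006 z 56.82 [514.12293788  34.39754148] z under grip 57.16
[468.62283511  23.92609296  70.00645332] [ 9.93887385e-01  1.10384429e-01  1.76663977e-03 -1.50033707e-04] [-1.12853235  0.18974262 -2.092681  ] [ 0.02761801 -0.04517589 -0.01976313]
```

jog_arm --plan '[[5,[0,0,0],[0,0.007,0]],[5,[0,0,0.005],[0,0.007,0]],[5,[0,0,0.01],[0,0.007,0]],[5,[0,0,0.01],[0,0.007,0]]]'

```text
clock: 11.58
position: [469.3, 24.1, 70.0]
ee_rot: [0.994, 0.111, 0.006, -0.001]
contact_force: [-0.3, 0.5, 5.5]
gripper_width: 15.2
grasp_force: 60.5
```

```bash
python3 lv.py w8.png
```

```text
slope x -0.0002 y -0.0010 z 0.14 [527.27875208  54.76046073] z under grip 0.13
slope x -0.0042 y -0.0011 z 56.97 [514.92470364  34.40910357] z under grip 57.17
[469.29632708  24.10434569  69.98828359] [ 9.93843783e-01  1.10622030e-01  6.08187245e-03 -5.58149875e-04] [-0.31870984  0.51367608  5.53671856] [ 0.06943529  0.63025173 -0.04032519]
```

Wrist depth seems to have a small bias: the tray was gripped flat with the tool vertical, yet it read −1.1% in the air. I'll check against the scene camera.

```bash
python3 - <<'E'
from h import *
save('scene','scene8.png')
def fit(w):
    for _ in range(4):
        A=np.c_[w[:,:2]-[468,23],np.ones(len(w))];c=np.linalg.lstsq(A,w[:,2],rcond=None)[0];r=w[:,2]-A@c;w=w[abs(r)<max(2*r.std(),.4)]
    return c,w
X=np.array([.9755,.22])
for k,zc in ((1,None),(2,136),(4,100),(5,56.5),(6,56.5),(8,57)):
    d=dict(np.load(f'pics/scene{k}.npz'));c0=(468,23)
    if zc is None: zc=6;c0=(439,-276)
    w=world(d,d['img'].min(2)>90);w=w[(abs(w[:,2]-zc)<5)&(abs(w[:,0]-c0[0])<80)&(abs(w[:,1]-c0[1])<55)]
    if k==1: w=w[w[:,2]>3]
    c,w=fit(w);t=(w[:,:2]-c0)@X
    print(k,len(w),'slope %.4f z %.2f'%(c[:2]@X,c[2]),t.min(),t.max())
E
```

```text
1 2413 slope 0.0018 z 7.13 -81.2991947324743 79.06886749401954
2 827 slope -0.0007 z 135.78 -79.3274791380725 73.02379693493144
4 869 slope 0.0005 z 100.38 -76.18747587537382 76.00208037026633
5 832 slope 0.0007 z 56.42 -76.61139968459581 76.08974430784468
6 833 slope -0.0077 z 57.06 -76.52531055201273 76.09663042726113
8 833 slope 0.0076 z 56.82 -77.09490984005349 75.87521523880349
```

The scene camera confirms it: the tray was level in the air and at first contact, and is +0.8% now. I'll turn back to level and settle it.

jog_arm --plan '[[5,[0,0,-0.015],[0,0,0]],[5,[0,0,-0.015],[0,-0.013,0]],[5,[0,0,-0.015],[0,-0.013,0]],[5,[0,0,-0.005],[0,-0.013,0]],[5,[0,0,0.003],[0,-0.013,0]],[5,[0,0,0.006],[0,-0.013,0]],[5,[0,0,0.006],[0,-0.013,0]]]'

```text
clock: 12.55
position: [468.7, 23.9, 69.5]
ee_rot: [0.994, 0.111, -0.001, 0.0]
contact_force: [-3.9, 0.4, 6.7]
gripper_width: 15.3
grasp_force: 60.9
```

```bash
cat > sc.py <<'E'
from h import *
import sys
s=read_state();print(s['position'],s['ee_rot'],s['contact_force'],s['wrist_torque'])
X=np.array([.9755,.22]);d=save('scene',sys.argv[1])
w=world(d,d['img'].min(2)>90);w=w[(abs(w[:,2]-57)<5)&(abs(w[:,0]-468)<80)&(abs(w[:,1]-23)<55)]
for _ in range(4):
    A=np.c_[w[:,:2]-[468,23],np.ones(len(w))];c=np.linalg.lstsq(A,w[:,2],rcond=None)[0];r=w[:,2]-A@c;w=w[abs(r)<max(2*r.std(),.4)]
print('slope %.4f y %.4f z %.2f'%(c[:2]@X,c[1]*X[0]-c[0]*X[1],c[2]))
E
python3 sc.py scene9.png
```

```text
[468.73403091  23.90927082  69.53301768] [ 9.93872617e-01  1.10527174e-01 -9.63228252e-04  1.91148135e-04] [-3.89706374  0.40777608  6.65026068] [ 0.09964135  0.67740512 -0.03398653]
slope 0.0017 y 0.0049 z 56.39
```

It's level within measurement error and resting with about 8 N on the collars. Releasing.

jog_arm --plan '[[40,[0,0,0],[0,0,0]],[40,[0,0,0],[0,0,0]],[60,[0,0,0],[0,0,0]],[60,[0,0,0],[0,0,0]],[60,[0,0,-0.1],[0,0,0]],[60,[0,0,-0.4],[0,0,0]],[60,[0,0,-0.8],[0,0,0]],[60,[0,0,-1],[0,0,0]],[60,[0,0,-1],[0,0,0]]]'

```text
clock: 13.72
position: [470.1, 24.4, 170.9]
ee_rot: [0.994, 0.11, 0.001, -0.0]
contact_force: [-0.7, 0.8, -0.4]
gripper_width: 59.5
grasp_force: 0.0
```

jog_arm --plan '[[60,[0,0,-0.6],[0,0,0]],[60,[0,0,-0.6],[0,0,0]],[60,[0,0,-0.6],[0,0,0]]]'

```text
clock: 14.1
position: [468.5, 24.0, 227.8]
ee_rot: [0.994, 0.11, -0.002, -0.0]
contact_force: [0.8, 0.5, -0.5]
gripper_width: 60.0
grasp_force: 0.0
```

```bash
python3 sc.py scene10.png; python3 -c "
import cv2;cv2.imwrite('pics/m10.png',cv2.resize(cv2.imread('pics/scene10.png')[150:270,220:400],(780,520),interpolation=cv2.INTER_CUBIC))"
```

```text
[468.45998833  23.98393036 227.82027743] [ 9.93909873e-01  1.10181218e-01 -1.80584527e-03 -3.79595539e-05] [ 0.82160781  0.50737803 -0.45931479] [-0.02880506  0.06591304 -0.01173389]
slope -0.0003 y 0.0025 z 56.36
```

View pics/m10.png

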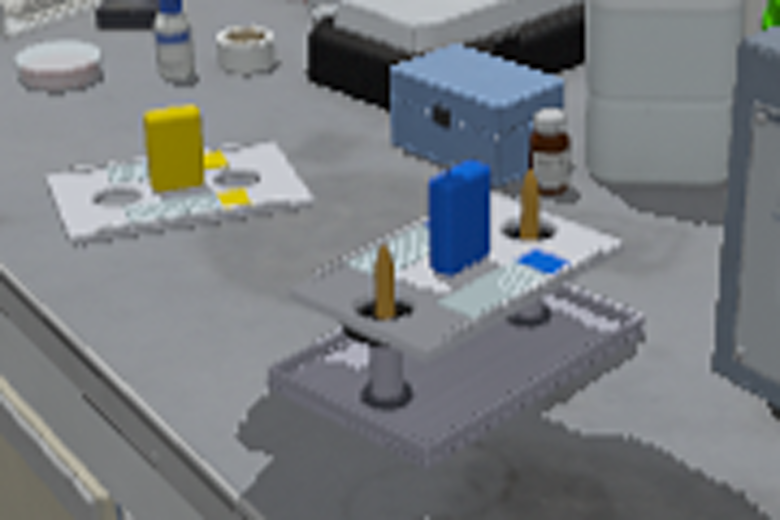

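The tray hangs level with both pins through and the gripper clear, and the yellow tray hasn't moved.

```bash
python3 -c "
from bench import *
print(job_done())"
```

```text
the job is handed in; nothing more can be done
None
```

The blue tray hangs level on both collars with both pins through its holes, the yellow tray was left alone, and the job was handed in at about 14 s.

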